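Refit the selector lever on its splined valve spindle and switch it over

TASK

The selector valve on the bench has lost its lever. Fit the lever onto the splined spindle, feeling gently for the angle at which the splines match and never forcing it, until the hub sits fully down on the collar; then turn the lever counter-clockwise (seen from above) to its stop, where it points the same way as the side outlet, and let go. Leave the bottle, jar and weight nearby where they are.

Things in the scene. Friction and masses are not known exactly. Their poses are not given: they have to be found in the camera images.
- valve: Selector valve screwed to the bench: aluminium block 80 x 80 mm, 36 mm high, under a round dark collar (44 mm across, top at 50 mm) with a splined steel spindle on the block's axis. Origin: centre of its underside, z up. Two pipe stubs with brass nuts leave its sides along its own +x and -y, 68 mm out from the centre, below 31 mm height. More than 35 N between lever and valve damages it
- outlet (a point): End of the side outlet: the stub at the valve's own -y, 68 mm from its axis, 18 mm above the bench; a small dark mark lies on the block's top beside it. Axes as the valve's. The lever points this way at the spindle's stop
- collar (a point): Centre of the collar's top face, 50 mm above the bench, on the spindle's axis; axes as the valve's. The lever's hub rests here when it is home. The 4 splines at 90 degrees stand 18 mm above it: 26 mm across their tips, three 5 mm wide, one (the master) 10 mm wide
- nose (a point): Tip of the spindle at rest, 28 mm above the collar; axes as the valve's (not the spindle's). The top 10 mm, above the splines, is a round pilot 16 mm across with a coned tip. The spindle is sprung: it gives way downwards up to 6 mm (2.5 N at first, 6 N at the end), then it is hard. It turns stiffly (0.12 N m) and stays where it is left
- park (a point): A point over the collar's edge, 22 mm from the axis, at 145 degrees clockwise from the valve's +x (its own -x side, towards -y). At the start the master spline points within 20 degrees either side of the direction from the axis to here; its true angle is not measured. From there the spindle turns counter-clockwise (seen from above) to a stop with the master along the valve's -y, and 4 degrees beyond the 20 the other way
- lever: Steel selector lever, about 0.25 kg, standing on the bench. Origin: centre of the hub's underside; z up, own +x along the arm. Hub 40 mm high, 44 mm across, with two flats 36 mm apart facing its own +y and -y: grip it there from above. The arm, 13 mm wide, lies 29 to 37 mm above the hub's underside and ends 94 mm from the axis in an upright black knob, 18 mm across, up to 60 mm high
- bore (a point): On the lever: centre of the bore's mouth at the hub's underside; axes as the lever's. The bore runs right through, 18.6 mm across, with slots to 28.4 mm: three 7 mm wide and, on the arm's side (+x), one 12 mm wide for the master spline. So it fits at one angle only, with about 4 degrees of play each way
- knob (a point): On the lever: foot of the black knob, 85 mm along +x from the hub's axis, 37 mm above the hub's underside; axes as the lever's
- reagent: Bystander: black bottle 48 mm across and 112 mm high, origin centre of its underside
- jar: Bystander: whitish jar with white lid, 57 mm across and 67 mm high, origin centre of its underside
- weight: Bystander: brass weight 29 mm across and 44 mm high, origin centre of its underside

How it is judged:
On the way, in this order (a step that is already met when the one before it is completed fails the run):
1. the lever is threaded onto the splines and fully home: hub within 3 mm of the collar's face and 3 mm of its axis, upright (z of lever in the frame of collar below 0.003 m and horizontal distance between lever and collar below 0.003 m and angle between lever's own z axis and vertical below 0.08 rad), for 0.2 s.
2. home on the splines, the lever has been turned to the stop: its arm points along the side outlet within about 8 degrees (z of lever in the frame of collar below 0.003 m and x of knob in the frame of collar between -0.012 and 0.012 m and y of knob in the frame of collar below -0.07 m), for 0.1 s.
At the end, for the whole second after the job is handed in: The lever rests on the spindle, released and still: its hub within 3 mm of the collar's face and of its axis and within 0.08 rad of upright, its arm pointing along the side outlet (the knob's foot within 12 mm of the outlet's centre line) (all of step 2 and horizontal distance between lever and collar below 0.003 m and angle between lever's own z axis and vertical below 0.08 rad and linear speed of lever below 0.02 m/s); the robot touches nothing.
It fails at once if the lever is pressed or wrenched on the valve with more than 35 N (contact force between lever and valve above 35 N).
It fails at once if a bystander (bottle, jar or weight) is moved by more than 15 mm (distance of any of reagent, jar, weight from where it was at the start of the episode above 0.015 m).
It also fails if it takes over 51 s, if anything falls off the work surface, if the arm or the gripper's body presses on something with over 40 N, if the wrist force passes 120 N, or if a joint passes its speed limit or range.

ROBOT

A 6-joint arm with a two-finger parallel gripper is mounted at the origin on a cart in front of the work surface, level with it; the furniture and walls round the work are solid. World frame = base frame: x ahead of the robot, y to its left, z up, the work surface at z = 0. Lengths are in m, angles in rad, forces in N, time in s.
With the tool pointing down it reaches from about 0.275 to 0.725 m from the base axis. Payload 15.9 kg.
Tool frame: the origin (TCP) lies midway between the tips of the shut fingers; the grasp point (between the pads) lies 19 mm behind it; z points along the fingers, y is the line along which they close (so a half turn about z gives the same grasp; the last joint's range is limited). The gripper opens to 85 mm and grips with 20 to 120 N. Pads are 22 mm wide; open, the fingers measure 114 mm over their backs; the gripper's body (76 mm by 85 mm) begins 54 mm behind the grasp point. The pads swing forward as they close: fully open they stand 13 mm farther back than shut.
Start: joints at [1.212, 0.213, -0.034, 1.323, 0, 1.571], TCP at [0.176, 0.468, 0.231] pointing down, gripper open.
Joint ranges: [-2.98, 2.98], [-0.74, 1.72], [-1.14, 1.35], [-2.1, 2.04], [-1.57, 1.44], [-3.14, 3.14]. Speed limits (rad/s): [1.89, 1.89, 2.39, 2.57, 3.14, 3.14].

INTERFACE

Orientations are given as [roll, pitch, yaw] about the fixed x, y, z axes, in that order (R = Rz(yaw) Ry(pitch) Rx(roll)).
In Python, from cell import bot gives the robot as it stands.
- The arm moves only by the tool arm_command, never from a script. Its argument "deltas" is one flat list of numbers, 7 for each row, row after row: the shift along the tool's x, y, z in mm, then the turn, a rotation vector about the tool's x, y, z in rad, then the closure in counts, from 0 (fully open) to 255 (shut). A call has exactly 10 rows; each row is the pose to reach, as a shift and turn from the pose commanded when the call began, along the tool's axes at that moment; what a row does not reach only later rows make up. A row lasts 1/10 s, in which the tool goes at most 50 mm and 8.59 degrees, less where a joint would pass 70% of its speed; a pose out of reach is approached as far as the arm can. A call with a gripper value outside its range is refused whole. The fingers move at their own pace and stop on an object; the grip force is fixed at half the most. Time passes only in rows, so rows that repeat a pose let the fingers close, or fill a call up. It gives the time, the measured TCP pose, the force, the opening and the grip force at its end, in the units of the state.
- bot.get_state(): the state, without advancing time (a new reading comes with each control period).
- bot.capture(name): name is "scene" or "top"; returns a dict with "pixels" (480x640x3 uint8, blue, green, red), "fx", "fy", "cx", "cy" (pixels), "xyz" and "attitude" of the camera in the world. Camera axes: x right, y down, z forward; pixel columns grow to the right and rows downward; lengths in m; the calibration is good to about 2 mm. A picture is of the moment at which its call begins. There is no depth.
- bot.job_done(): hands the job in; it is judged then, once.
Trained networks look in the newest picture that a camera, given by its name, has taken for a name from the list of things; names that differ only in an ending like _2 or _b are one class to them, and where a whole thing is asked for, a point or a joint stands for the part that bears it (a point fixed in the world has none). Each returns a list of dicts, best first, with "confidence" (0 to 1); they miss things now and then, are a little off and sometimes report something else, mostly with a low value. They report only what shows in the picture. A call takes as long as a camera call.
- bot.look_for(target, camera): "rect" ([left, top, width, height] in pixels, round what is visible of it).
- bot.silhouettes(target, camera): "pixels" (480x640 bool, what is visible of it) and "rect" ([left, top, width, height] in pixels, round what is visible of it).
The state is a dict: "t": time; "joints": joint angles; "qvel": joint speeds; "joint_efforts": joint torques, N m; "tcp_pos": TCP position; "eef_rot": TCP orientation; "contact_force": force on the tool from outside, world axes, zero at the start; "torque": the same for the moment, N m; "width": finger opening in m; "finger_force": force on a finger pad.
Only numpy, scipy, OpenCV 4.12 (cv2) and the standard library are available. Lean on these libraries where they do the work, as an engineer would, in place of code of your own. Each camera call takes 0.05 s, during which the arm holds its last target. There are 200 camera calls.

## Working session

There is one attempt and no reset: what is moved stays moved. The work goes in short steps, Python scripts to look and compute and a tool call to move; the robot and the scene stay as the last step left them, time stands still between calls to the robot, and variables do not carry over. Pictures are saved under pics/ and viewed, at most 10 in all, crops included, and the job is handed in when it is done.

Besides the shell and the picture viewer there is one more tool, called after "Call:" as name(argument=value, ...) on one line, values as JSON. arm_command: Moves the arm, as the interface text tells. Its arguments: {"type":"object","properties":{"deltas":{"type":"array"}},"required":["deltas"]}

```bash
mkdir -p pics; ls
python3 - <<'E'
from cell import bot
import cv2,numpy as np
for n in("scene","top"):
    c=bot.capture(n); cv2.imwrite(f"pics/{n}0.png",c["pixels"])
    print(n,{k:np.round(v,4).tolist() for k,v in c.items() if k!="pixels"})
    for t in("valve","lever","nose","knob","reagent","jar","weight","bore"):
        print(t,[(r["rect"],round(r["confidence"],2)) for r in bot.look_for(t,n)[:2]])
print({k:np.round(v,3).tolist() for k,v in bot.get_state().items()})
E
```

```text
pics
scene {'fx': 499.9114, 'fy': 499.9114, 'cx': 319.4827, 'cy': 250.8568, 'xyz': [0.0382, -0.6323, 0.7299], 'attitude': [-2.4676, -0.0121, -0.9949]}
valve []
lever [([222.2, 277.3, 65.2, 43.9], 0.65)]
nose [([290.6, 195.8, 60.1, 50.8], 0.73)]
knob [([220.1, 275.0, 72.1, 47.2], 0.82), ([326.7, 170.5, 14.1, 19.4], 0.46)]
reagent [([372.3, 170.9, 29.4, 57.1], 0.93)]
jar [([334.6, 337.8, 41.5, 48.0], 0.66)]
weight [([328.0, 169.1, 11.8, 23.4], 0.65), ([290.2, 197.8, 55.5, 51.3], 0.16)]
bore [([219.4, 281.4, 71.0, 36.9], 0.64)]
top {'fx': 570.5941, 'fy': 570.5941, 'cx': 325.3339, 'cy': 245.2504, 'xyz': [0.3225, -0.3594, 0.9328], 'attitude': [-2.9322, 0.0035, -1.655]}
valve [([242.5, 177.1, 68.3, 65.5], 0.86), ([271.1, 306.5, 40.8, 76.5], 0.61)]
lever [([274.1, 308.8, 40.1, 72.9], 0.77)]
nose [([243.2, 175.3, 71.8, 66.9], 0.91)]
knob [([271.1, 306.7, 41.9, 73.3], 0.64)]
reagent [([308.1, 130.3, 32.3, 44.1], 0.94), ([235.3, 139.1, 22.6, 21.0], 0.46)]
jar [([395.7, 319.4, 39.3, 41.9], 0.93)]
weight [([235.0, 137.6, 22.4, 25.0], 0.58)]
bore [([273.2, 310.4, 38.3, 72.2], 0.59)]
{'t': 0.9, 'joints': [1.212, 0.213, -0.034, 1.324, -0.0, 1.571], 'qvel': [-0.001, -0.001, -0.001, 0.001, -0.001, 0.001], 'joint_efforts': [0.001, -68.595, 48.733, 0.001, 0.0, -0.0], 'tcp_pos': [0.176, 0.468, 0.231], 'eef_rot': [3.142, 0.0, 2.783], 'contact_force': [-0.216, 0.55, 0.075], 'torque': [-0.033, -0.02, -0.023], 'finger_force': 0.0, 'width': 0.086}
```

Run:
```python
import cv2,numpy as np
a=cv2.imread("pics/top0.png")[120:395,215:450]; a=cv2.resize(a,None,fx=2.18,fy=2.18,interpolation=cv2.INTER_CUBIC)
b=cv2.imread("pics/scene0.png"); b=cv2.resize(b[160:400,200:420],None,fx=2.5,fy=2.5,interpolation=cv2.INTER_CUBIC)[:,:288*2]
cv2.imwrite("pics/a.png",a); cv2.imwrite("pics/b.png",b); print(a.shape,b.shape)
```

```text
(600, 512, 3) (600, 550, 3)
```

View pics/a.png

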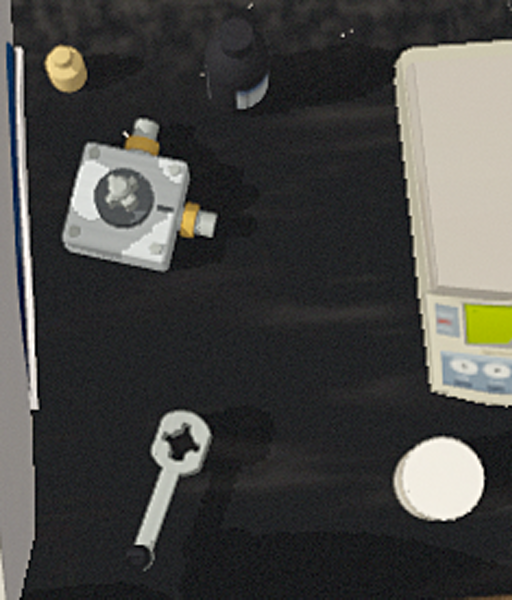

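View pics/b.png

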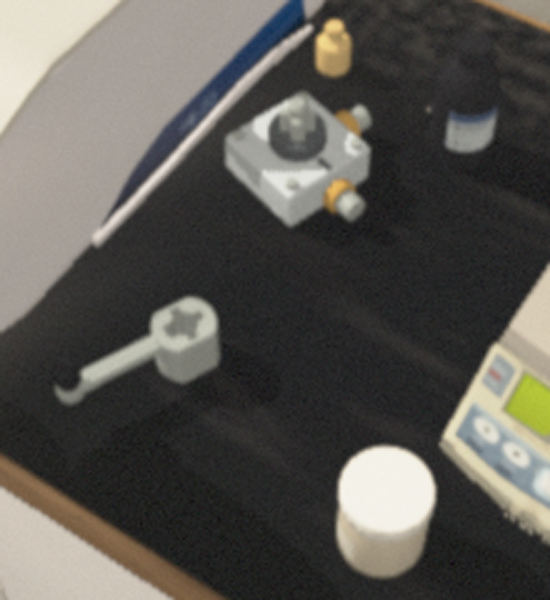

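```bash
cat > h.py <<'E'
import numpy as np,cv2
from scipy.spatial.transform import Rotation as R
from scipy.optimize import minimize
def proj(c,P):
    p=(np.asarray(P)-c["xyz"])@R.from_euler("xyz",c["attitude"]).as_matrix()
    return np.c_[c["fx"]*p[:,0]/p[:,2]+c["cx"],c["fy"]*p[:,1]/p[:,2]+c["cy"]]
def ray(c,u,v,z):
    d=R.from_euler("xyz",c["attitude"]).apply([(u-c["cx"])/c["fx"],(v-c["cy"])/c["fy"],1])
    return c["xyz"]+d*(z-c["xyz"][2])/d[2]
def cyl(x,y,r,z0,z1,yc=9):
    t=np.linspace(0,2*np.pi,40); return np.array([[x+r*np.cos(a),y+np.clip(r*np.sin(a),-yc,yc),z] for a in t for z in(z0,z1)])
def box(x0,x1,y0,y1,z0,z1): return np.array([[x,y,z] for x in(x0,x1) for y in(y0,y1) for z in(z0,z1)])
LEVER=[cyl(0,0,.022,0,.04,.018),box(0,.085,-.0065,.0065,.029,.037),cyl(.085,0,.009,.029,.06)]
VALVE=[box(-.04,.04,-.04,.04,0,.036),cyl(0,0,.022,.036,.05),cyl(0,0,.008,.05,.078),box(.04,.068,-.0075,.0075,.011,.025),box(-.0075,.0075,-.068,-.04,.011,.025)]
S=4
def place(parts,x,y,a,z=0): 
    M=R.from_euler("z",a).as_matrix(); return [p@M.T+[x,y,z] for p in parts]
def render(c,parts,win):
    x0,y0,w,h=win; m=np.zeros((h*S,w*S),np.uint8)
    for p in parts:
        q=((proj(c,p)+.5-[x0,y0])*S*16).astype(np.int32)
        cv2.fillConvexPoly(m,cv2.convexHull(q),1,shift=4)
    return cv2.resize(m.astype(np.float32),(w,h),interpolation=cv2.INTER_AREA)
def fit(obs,model,g,z=0):
    # obs: list of (cam, mask float cropped, win)
    def cost(p):
        s=0
        for c,m,w in obs:
            r=render(c,place(model,p[0],p[1],p[2]/10,z),w); s+=1-np.minimum(r,m).sum()/np.maximum(r,m).sum()
        return s/len(obs)
    b=None
    p=np.array([g[0],g[1],g[2]*10])
    for k in range(3):
        o=minimize(cost,p,method="Nelder-Mead",options=dict(initial_simplex=p+np.array([[0,0,0],[.008,0,0],[0,.008,0],[0,0,1.5]])/(k+1),xatol=1e-5,fatol=1e-5)); p=o.x
    return p[0],p[1],p[2]/10,o.fun
E
python3 - <<'E'
from h import *
from cell import bot
import pickle
C={n:bot.capture(n) for n in("scene","top")}
S_={}
for n in C:
    for t in("lever","valve","reagent","jar","weight"):
        s=bot.silhouettes(t,n); S_[n,t]=[(q["pixels"],q["rect"],q["confidence"]) for q in s[:2]]
        print(n,t,[(np.round(q["rect"]).tolist(),round(q["confidence"],2),int(q["pixels"].sum())) for q in s[:2]])
pickle.dump((C,S_),open("d.pkl","wb"))
c=C["top"]
for k,u,v,z in[("hub",298.5,322.8,.04),("knob",280,373,.06),("collar",271.9,210.4,.05),("out",312.7,222.3,.018),("xs",282.4,176,.018)]: print(k,ray(c,u,v,z).round(4))
E
```

```text
scene lever [([224.0, 279.0, 65.0, 41.0], 0.71, 1102)]
scene valve [([288.0, 193.0, 60.0, 55.0], 0.68, 2101)]
scene reagent [([370.0, 170.0, 30.0, 56.0], 0.55, 1157)]
scene jar [([333.0, 339.0, 40.0, 47.0], 0.81, 1649), ([291.0, 196.0, 58.0, 53.0], 0.74, 2188)]
scene weight [([327.0, 168.0, 13.0, 26.0], 0.69, 240)]
top lever [([272.0, 310.0, 39.0, 74.0], 0.91, 898)]
top valve [([245.0, 178.0, 64.0, 66.0], 0.92, 2837)]
top reagent [([310.0, 130.0, 30.0, 42.0], 0.59, 1067)]
top jar [([399.0, 320.0, 35.0, 42.0], 0.73, 1249)]
top weight [([237.0, 139.0, 20.0, 24.0], 0.77, 316)]
hub [ 0.3925 -0.3203  0.04  ]
knob [ 0.319  -0.2881  0.06  ]
collar [ 0.5739 -0.2915  0.05  ]
out [ 0.5569 -0.355   0.018 ]
xs [ 0.6413 -0.3105  0.018 ]
```

```bash
cat > fit1.py <<'E'
from h import *
import pickle
C,S_=pickle.load(open("d.pkl","rb"))
wins={("top","lever"):(255,295,75,100),("top","valve"):(232,162,95,95),("scene","lever"):(210,262,95,70),("scene","valve"):(275,180,90,80)}
thr={}
G={"lever":(.3925,-.3203,2.73,LEVER),"valve":(.5739,-.2915,-.27,VALVE)}
out=[]
for t in("lever","valve"):
    o=[]
    for n in("top","scene"):
        w=wins[n,t]; sl=np.s_[w[1]:w[1]+w[3],w[0]:w[0]+w[2]]
        px=C[n]["pixels"][sl]; g=cv2.cvtColor(px,cv2.COLOR_BGR2GRAY)
        net=S_[n,t][0][0][sl].astype(np.float32)
        o.append((C[n],net,w))
    for nm,oo in(("top",o[:1]),("scene",o[1:]),("both",o)):
        r=fit(oo,G[t][3],G[t][:3]); print(t,nm,np.round(r,4))
    for (c,m,w) in o:
        sl=np.s_[w[1]:w[1]+w[3],w[0]:w[0]+w[2]]
        im=cv2.resize(c["pixels"][sl],None,fx=4,fy=4,interpolation=cv2.INTER_CUBIC)
        for p in place(G[t][3],*r[:3]):
            q=((proj(c,p)+.5-w[:2])*4).astype(np.int32); cv2.polylines(im,[cv2.convexHull(q)],True,(0,0,255),1)
        out.append(cv2.copyMakeBorder(im,0,400-im.shape[0],0,400-im.shape[1],cv2.BORDER_CONSTANT))
v=np.vstack([np.hstack(out[:2]),np.hstack(out[2:])]); cv2.imwrite("pics/fit.png",cv2.resize(v,(600,600),interpolation=cv2.INTER_AREA))
E
python3 fit1.py
```

```text
lever top [ 0.3936 -0.3188  2.726   0.1799]
lever scene [ 0.3957 -0.3182  2.7289  0.1329]
lever both [ 0.3939 -0.319   2.725   0.1634]
valve top [ 0.5766 -0.2904 -0.3054  0.0827]
valve scene [ 0.5791 -0.2894 -0.3153  0.0822]
valve both [ 0.5772 -0.2896 -0.3071  0.0866]
```

View pics/fit.png

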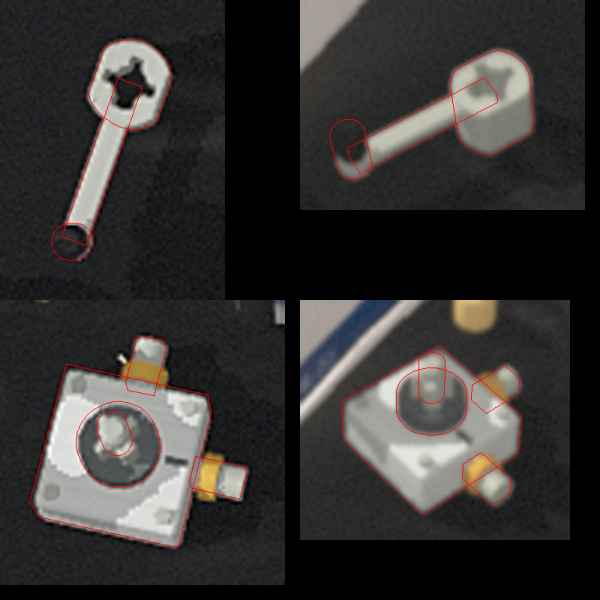

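```bash
python3 - <<'E'
import cv2,numpy as np
a=cv2.resize(cv2.imread("pics/top0.png"),(400,300));b=cv2.imread("pics/scene0.png");b=cv2.resize(b,(640,480))
cv2.imwrite("pics/full.png",np.hstack([cv2.resize(b,(400,300)),a]))
E
cat > p.py <<'E'
from h import *
import pickle
C,_=pickle.load(open("d.pkl","rb"))
c=C["top"]
for n,u,v,z in[("wallA",224,145,0),("wallB",232,306,0),("bottle",325,151,.056),("weight",246,150,.022)]: print(n,ray(c,u,v,z).round(3))
E
python3 p.py
```

```text
wallA [ 0.713 -0.212  0.   ]
wallB [ 0.432 -0.212  0.   ]
bottle [ 0.665 -0.385  0.056]
weight [ 0.691 -0.252  0.022]
```

View pics/full.png

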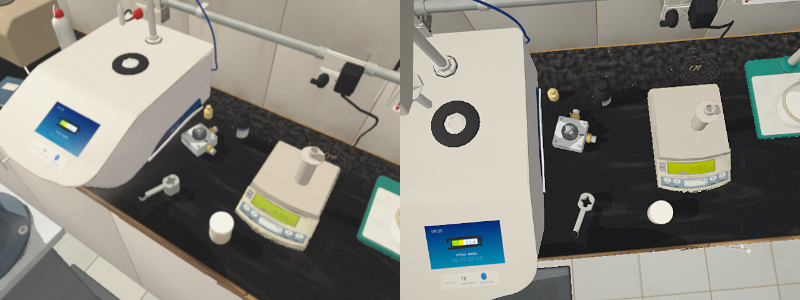

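```bash
cat > p2.py <<'E'
from h import *
import pickle
C,_=pickle.load(open("d.pkl","rb"))
def tri(a,b):
    A=[];B=[]
    for n,(u,v) in(("scene",a),("top",b)):
        c=C[n]; d=ray(c,u,v,0)-c["xyz"]; d/=np.linalg.norm(d); M=np.eye(3)-np.outer(d,d); A.append(M);B.append(M@c["xyz"])
    x=np.linalg.lstsq(np.vstack(A),np.hstack(B),rcond=None)[0]
    return x.round(3),[np.round(np.linalg.norm(A[i]@x-B[i]),3) for i in(0,1)]
f=1.6
print("ring",tri((131*f,63*f),(55*f,123*f)))
print("screen TL/TR",tri((50*f,100*f),(26*f,222*f)),tri((101*f,121*f),(107*f,219*f)))
print("farR",tri((213*f,20*f),(121*f,30*f)))
for n in C: cv2.imwrite(f"pics/{n}_left.png",C[n]["pixels"])
m=np.hstack([C["scene"]["pixels"][0:300,0:360],cv2.resize(C["top"]["pixels"][0:480,0:240],(150,300))]);cv2.imwrite("pics/m.png",cv2.resize(m,(800,470)))
E
python3 p2.py
```

```text
ring (array([ 0.571, -0.061,  0.203]), [np.float64(0.001), np.float64(0.001)])
screen TL/TR (array([0.358, 0.015, 0.185]), [np.float64(0.012), np.float64(0.012)]) (array([ 0.355, -0.164,  0.209]), [np.float64(0.004), np.float64(0.004)])
farR (array([ 0.708, -0.237,  0.32 ]), [np.float64(0.006), np.float64(0.006)])
```

View pics/m.png

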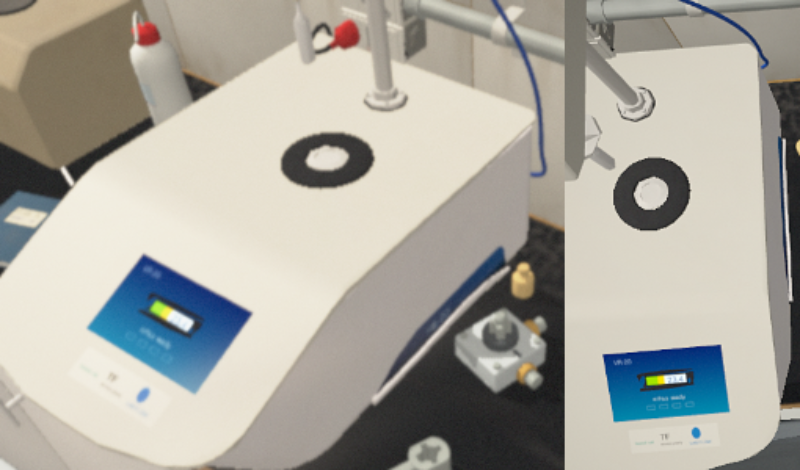

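```bash
cat > g.py <<'E'
from h import *
def rows(cur,wps,grip):
    """cur: x,y,z,yaw commanded; wps 10 of x,y,z,yaw -> prints deltas"""
    M=R.from_euler("xyz",[np.pi,0,cur[3]])
    out=[]
    for w in wps:
        d=M.inv().apply(np.array(w[:3])-cur[:3])*1000
        out.append([int(round(v)) for v in d]+[0,0,round(-(w[3]-cur[3]),2),grip])
    for r in out: print(*r,sep=",",end=",\n")
E
python3 - <<'E'
from g import *
c=[.176,.468,.231,2.783]
W=[]
for k in range(20):
    n=k+1
    z=min(.231+.045*n,.365)
    r=.5-.05*min(n,4)/4
    th=1.212-1.892*max(0,n-2)/18
    W.append([r*np.cos(th),r*np.sin(th),z,2.783-.145*n])
rows(c,W[:10],0);print();rows(W[9],W[10:],0);print(W[9],W[19])
E
```

```text
0,-12,-45,0,0,0.15,0,
0,-25,-90,0,0,0.29,0,
-48,-40,-134,0,0,0.44,0,
-93,-60,-134,0,0,0.58,0,
-139,-72,-134,0,0,0.73,0,
-183,-89,-134,0,0,0.87,0,
-225,-111,-134,0,0,1.01,0,
-265,-137,-134,0,0,1.16,0,
-302,-166,-134,0,0,1.3,0,
-335,-200,-134,0,0,1.45,0,

-40,25,0,0,0,0.15,0,
-83,46,0,0,0,0.29,0,
-127,62,0,0,0,0.43,0,
-173,73,0,0,0,0.58,0,
-220,79,0,0,0,0.72,0,
-267,81,0,0,0,0.87,0,
-314,77,0,0,0,1.01,0,
-361,69,0,0,0,1.16,0,
-406,56,0,0,0,1.3,0,
-450,38,0,0,0,1.45,0,
[np.float64(0.41936623886414465), np.float64(0.16319300751239674), 0.365, 1.333] [np.float64(0.3499077234379176), np.float64(-0.28295686080831084), 0.365, -0.11699999999999999]
```

Call:
arm_command(deltas=[0,-12,-45,0,0,0.15,0,0,-25,-90,0,0,0.29,0,-48,-40,-134,0,0,0.44,0,-93,-60,-134,0,0,0.58,0,-139,-72,-134,0,0,0.73,0,-183,-89,-134,0,0,0.87,0,-225,-111,-134,0,0,1.01,0,-265,-137,-134,0,0,1.16,0,-302,-166,-134,0,0,1.3,0,-335,-200,-134,0,0,1.45,0])

```text
t: 2.5
tcp_pos: [0.4201, 0.1614, 0.3651]
eef_rot: [-3.141, 0.0, 1.327]
contact_force: [1.4, -0.1, -0.5]
width: 0.0855
finger_force: 0.0
```

Call:
arm_command(deltas=[-40,25,0,0,0,0.15,0,-83,46,0,0,0,0.29,0,-127,62,0,0,0,0.43,0,-173,73,0,0,0,0.58,0,-220,79,0,0,0,0.72,0,-267,81,0,0,0,0.87,0,-314,77,0,0,0,1.01,0,-361,69,0,0,0,1.16,0,-406,56,0,0,0,1.3,0,-450,38,0,0,0,1.45,0])

```text
t: 3.5
tcp_pos: [0.3488, -0.2847, 0.3651]
eef_rot: [-3.142, 0.0, -0.123]
contact_force: [1.3, -0.0, 0.5]
width: 0.0853
finger_force: 0.0
```

```bash
cat > cur.py <<'E'
from g import *
from cell import bot
def cur():
    s=bot.get_state(); return [*s["tcp_pos"],s["eef_rot"][2]]
def line(c,w,n,grip):
    """go straight in n rows then hold"""
    c=np.array(c);w=np.array(w); rows(c,[c+(w-c)*min(1,(k+1)/n) for k in range(10)],grip)
E
python3 - <<'E'
from cur import *
c=cur();print(c); line(c,[.3946,-.3186,.120,-.416],7,0)
E
```

```text
[np.float64(0.34880465466512295), np.float64(-0.28466927076598947), np.float64(0.3651297349140999), np.float64(-0.12303920155110504)]
7,4,35,0,0,0.04,0,
14,8,70,0,0,0.08,0,
21,12,105,0,0,0.13,0,
28,16,140,0,0,0.17,0,
35,20,175,0,0,0.21,0,
43,24,210,0,0,0.25,0,
50,28,245,0,0,0.29,0,
50,28,245,0,0,0.29,0,
50,28,245,0,0,0.29,0,
50,28,245,0,0,0.29,0,
```

Call:
arm_command(deltas=[7,4,35,0,0,0.04,0,14,8,70,0,0,0.08,0,21,12,105,0,0,0.13,0,28,16,140,0,0,0.17,0,35,20,175,0,0,0.21,0,43,24,210,0,0,0.25,0,50,28,245,0,0,0.29,0,50,28,245,0,0,0.293,0,50,28,245,0,0,0.293,0,50,28,245,0,0,0.293,0])

```text
t: 4.5
tcp_pos: [0.3968, -0.3172, 0.1223]
eef_rot: [3.141, -0.002, -0.409]
contact_force: [0.3, -0.8, -0.8]
width: 0.0853
finger_force: 0.0
```

Run:
```python
from cur import *
c=cur();print(np.round(c,4)); line(c,[.3946,-.3186,.009,-.416],8,0)
t=bot.capture("top"); cv2.imwrite("pics/g.png",cv2.resize(t["pixels"][150:400,200:400],None,fx=2,fy=2))
```

```text
[ 0.3968 -0.3172  0.1223 -0.4093]
0,0,14,0,0,0.0,0,
0,1,28,0,0,0.0,0,
-1,1,42,0,0,0.0,0,
-1,1,57,0,0,0.0,0,
-1,1,71,0,0,0.0,0,
-1,2,85,0,0,0.01,0,
-1,2,99,0,0,0.01,0,
-1,2,113,0,0,0.01,0,
-1,2,113,0,0,0.01,0,
-1,2,113,0,0,0.01,0,
```

View pics/g.png

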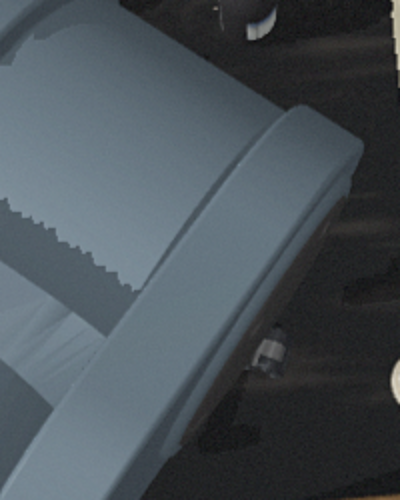

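Call:
arm_command(deltas=[0,0,15,0,0,0,0,0,0,30,0,0,0,0,0,0,45,0,0,0,0,0,0,60,0,0,0,0,0,0,75,0,0,0,0,0,0,90,0,0,0,0,0,0,100,0,0,0,0,0,0,108,0,0,0,0,0,0,110,0,0,0,0,0,0,110,0,0,0,0])

```text
t: 5.55
tcp_pos: [0.3964, -0.3168, 0.0106]
eef_rot: [3.141, -0.0, -0.41]
contact_force: [0.2, -0.8, -0.1]
width: 0.085
finger_force: 0.0
```

Call:
arm_command(deltas=[0,0,0,0,0,0,255,0,0,0,0,0,0,255,0,0,0,0,0,0,255,0,0,0,0,0,0,255,0,0,0,0,0,0,255,0,0,0,0,0,0,255,0,0,0,0,0,0,255,0,0,0,0,0,0,255,0,0,0,0,0,0,255,0,0,0,0,0,0,255])

```text
t: 6.55
tcp_pos: [0.3964, -0.317, 0.0108]
eef_rot: [3.141, -0.001, -0.41]
contact_force: [-2.0, -0.1, 8.0]
width: 0.0351
finger_force: 60.4
```

Run:
```python
from cur import *
c=np.array(cur());print(c.round(4),bot.get_state()["contact_force"])
w=np.array([.579,-.290,.130,-.08])
W=[]
for k in range(10):
    z=min(c[2]+.03*(k+1),.130); f=min(1,max(0,(k-1)/7)); p=c+(w-c)*f; p[2]=z; W.append(p)
rows(c,W,255)
```

```text
[ 0.3964 -0.317   0.0108 -0.4103] [-2.01692449 -0.06164099  8.03136609]
0,0,-30,0,0,-0.0,255,
0,0,-60,0,0,-0.0,255,
22,-14,-90,0,0,-0.05,255,
45,-28,-119,0,0,-0.09,255,
67,-42,-119,0,0,-0.14,255,
90,-56,-119,0,0,-0.19,255,
112,-70,-119,0,0,-0.24,255,
134,-84,-119,0,0,-0.28,255,
157,-98,-119,0,0,-0.33,255,
157,-98,-119,0,0,-0.33,255,
```

Call:
arm_command(deltas=[0,0,-30,0,0,0,255,0,0,-60,0,0,0,255,22,-14,-90,0,0,-0.05,255,45,-28,-119,0,0,-0.09,255,67,-42,-119,0,0,-0.14,255,90,-56,-119,0,0,-0.19,255,112,-70,-119,0,0,-0.24,255,134,-84,-119,0,0,-0.28,255,157,-98,-119,0,0,-0.33,255,157,-98,-119,0,0,-0.33,255])

```text
t: 7.55
tcp_pos: [0.5816, -0.2885, 0.1284]
eef_rot: [-3.141, 0.0, -0.077]
contact_force: [-0.1, 0.8, -3.6]
width: 0.0349
finger_force: 61.3
```

Run:
```python
from cur import *
import pickle
s=bot.get_state();print({k:np.round(v,4).tolist() for k,v in s.items() if k in("tcp_pos","eef_rot","contact_force","torque","width")})
C={n:bot.capture(n) for n in("scene","top")}
S_={n:[(q["pixels"],q["rect"],q["confidence"]) for q in bot.silhouettes("lever",n)[:2]] for n in C}
for n in S_: print(n,[(np.round(a[1]).tolist(),round(a[2],2)) for a in S_[n]])
pickle.dump((C,S_,s),open("d2.pkl","wb"))
a=s["eef_rot"][2]+np.pi; p=s["tcp_pos"]; hub=p-.001*np.array([np.cos(a-np.pi),np.sin(a-np.pi),0])
ims=[]
for n,off in(("scene",(250,160)),("top",(220,150))):
    im=cv2.resize(C[n]["pixels"][off[1]:off[1]+120,off[0]:off[0]+120],(480,480),interpolation=cv2.INTER_CUBIC)[:,:400]
    for parts,col in((place(LEVER,hub[0],hub[1],a,p[2]-.0108),(0,0,255)),(place(VALVE,.578,-.290,-.307),(0,255,0))):
        for q in parts:
            cv2.polylines(im,[cv2.convexHull(((proj(C[n],q)+.5-off)*4).astype(np.int32))],True,col,1)
    ims.append(im)
cv2.imwrite("pics/hold.png",np.hstack(ims))
```

```text
{'tcp_pos': [0.5816, -0.2885, 0.1284], 'eef_rot': [-3.1411, 0.0001, -0.0766], 'contact_force': [-0.0511, 0.8339, -3.5701], 'torque': [0.0213, 0.0385, 0.0012], 'width': 0.0349}
scene [([284.0, 156.0, 39.0, 44.0], 0.97)]
top [([249.0, 190.0, 28.0, 63.0], 0.96)]
```

View pics/hold.png

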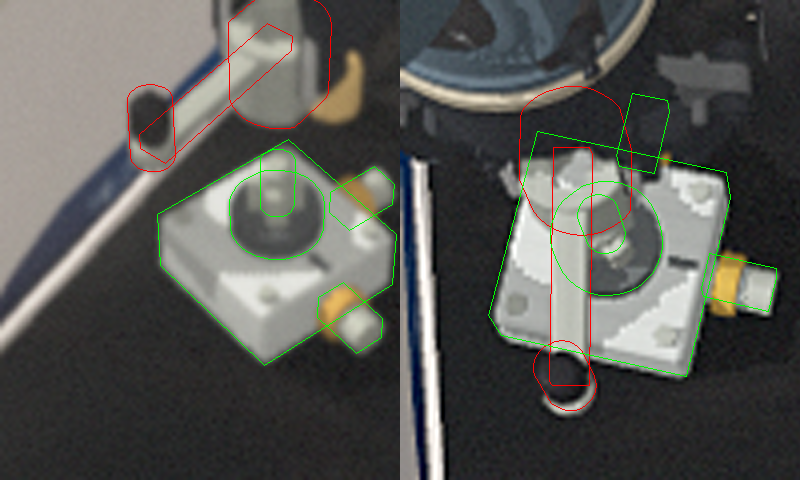

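```bash
cat > f2.py <<'E'
from h import *
import pickle
C,S_,s=pickle.load(open("d2.pkl","rb"))
a=s["eef_rot"][2]+np.pi; p=s["tcp_pos"]; z=p[2]-.0108
ex=np.array([np.cos(a),np.sin(a)]);ey=np.array([-ex[1],ex[0]])
for n,w in(("top",(235,175,60,95)),("scene",(270,150,70,70))):
    c=C[n]; m=S_[n][0][0][w[1]:w[1]+w[3],w[0]:w[0]+w[2]].astype(np.float32)
    hubm=cv2.dilate(render(c,place([cyl(0,0,.028,-.02,.1)],p[0],p[1],a,z),w),np.ones((3,3)))<.01
    def cost(q):
        xy=p[:2]+ex*q[0]+ey*q[1]; r=render(c,place(LEVER[1:],*xy,a,z),w)
        return np.abs(r-m)[hubm].sum()
    g=[(cost((u,v)),u,v) for u in np.arange(-.006,.0061,.0005) for v in np.arange(-.006,.0061,.0005)]
    print(n,[np.round(t,4).tolist() for t in sorted(g)[:4]],cost((.001,0)))
E
python3 f2.py
```

```text
top [[32.9375, 0.003, 0.0], [33.625, 0.0035, 0.0], [34.5625, 0.003, -0.0005], [35.8125, 0.0035, -0.0005]] 55.4375
scene [[53.5, 0.0005, -0.0005], [55.125, 0.001, 0.0], [55.1875, 0.0, -0.0005], [55.4375, 0.0005, 0.0]] 55.125
```

Call:
arm_command(deltas=[-1,0.8,6,0,0,0,255,-2,1.7,14,0,0,0,255,-2,1.7,22,0,0,0,255,-2,1.7,30,0,0,0,255,-2,1.7,36,0,0,0,255,-2,1.7,39,0,0,0,255,-2,1.7,41,0,0,0,255,-2,1.7,43,0,0,0,255,-2,1.7,44.5,0,0,0,255,-2,1.7,44.5,0,0,0,255])

```text
t: 8.75
tcp_pos: [0.5772, -0.291, 0.0847]
eef_rot: [3.142, 0.0, -0.08]
contact_force: [-0.2, -0.1, -3.4]
width: 0.0354
finger_force: 61.3
```

```bash
cat > st.py <<'E'
from cell import bot
import numpy as np
s=bot.get_state();print({k:np.round(v,4).tolist() for k,v in s.items() if k in("tcp_pos","eef_rot","contact_force","torque","width","t")},"leverz",round(s["tcp_pos"][2]-.0108,4))
E
python3 st.py
```

```text
{'t': 8.75, 'tcp_pos': [0.5772, -0.291, 0.0847], 'eef_rot': [3.1416, 0.0, -0.0802], 'contact_force': [-0.2222, -0.1025, -3.3984], 'torque': [0.031, -0.0537, 0.0151], 'width': 0.0354} leverz 0.0739
```

Call:
arm_command(deltas=[0.5,-0.3,0,0,0,0,255,1,-0.6,0,0,0,0,255,1.5,-1,0,0,0,0,255,1.5,-1,0,0,0,0,255,1.5,-1,1,0,0,0,255,1.5,-1,2,0,0,0,255,1.5,-1,3,0,0,0,255,1.5,-1,4,0,0,0,255,1.5,-1,5,0,0,0,255,1.5,-1,5,0,0,0,255])

```text
t: 9.75
tcp_pos: [0.5786, -0.2901, 0.0796]
eef_rot: [-3.142, 0.0, -0.08]
contact_force: [0.4, 0.2, -3.3]
width: 0.0353
finger_force: 61.3
```

```bash
python3 st.py
```

```text
{'t': 9.75, 'tcp_pos': [0.5786, -0.2901, 0.0796], 'eef_rot': [-3.1415, 0.0002, -0.0802], 'contact_force': [0.4218, 0.214, -3.2592], 'torque': [-0.0409, -0.0023, -0.0451], 'width': 0.0353} leverz 0.0688
```

Call:
arm_command(deltas=[0,0,0.5,0,0,0,255,0,0,1,0,0,0,255,0,0,1.5,0,0,0,255,0,0,2,0,0,0,255,0,0,2.5,0,0,0,255,0,0,3,0,0,0,255,0,0,3.5,0,0,0,255,0,0,3.5,0,0,0,255,0,0,3.5,0,0,0,255,0,0,3.5,0,0,0,255])

```text
t: 10.75
tcp_pos: [0.5788, -0.2901, 0.0764]
eef_rot: [3.142, -0.0, -0.08]
contact_force: [-0.6, -0.4, 0.3]
width: 0.0347
finger_force: 61.5
```

```bash
python3 st.py
```

```text
{'t': 10.75, 'tcp_pos': [0.5788, -0.2901, 0.0764], 'eef_rot': [3.1415, -0.0002, -0.0802], 'contact_force': [-0.5535, -0.4239, 0.3112], 'torque': [-0.0091, 0.0777, -0.0521], 'width': 0.0347} leverz 0.0656
```

Call:
arm_command(deltas=[0,0,0,0,0,-0.02,255,0,0,0,0,0,-0.04,255,0,0,0,0,0,-0.06,255,0,-0.1,0,0,0,-0.08,255,0,-0.1,0,0,0,-0.1,255,0,-0.2,0,0,0,-0.12,255,0,-0.2,0,0,0,-0.14,255,0,-0.2,0,0,0,-0.16,255,0,-0.3,0,0,0,-0.18,255,0,-0.3,0,0,0,-0.2,255])

```text
t: 11.75
tcp_pos: [0.5787, -0.2897, 0.0763]
eef_rot: [-3.142, 0.0, 0.121]
contact_force: [-0.6, 0.5, 1.0]
width: 0.0355
finger_force: 61.6
```

```bash
python3 st.py
```

```text
{'t': 11.75, 'tcp_pos': [0.5787, -0.2897, 0.0763], 'eef_rot': [-3.1415, 0.0, 0.1215], 'contact_force': [-0.5886, 0.4507, 1.0], 'torque': [0.0815, 0.1119, -0.0333], 'width': 0.0355} leverz 0.0655
```

Still riding on the spline tops; continue the sweep.

Call:
arm_command(deltas=[0,0,0,0,0,-0.02,255,0,0,0,0,0,-0.04,255,0,0,0,0,0,-0.06,255,0,-0.1,0,0,0,-0.08,255,0,-0.1,0,0,0,-0.1,255,0,-0.2,0,0,0,-0.12,255,0,-0.2,0,0,0,-0.14,255,0,-0.2,0,0,0,-0.16,255,0,-0.3,0,0,0,-0.18,255,0,-0.3,0,0,0,-0.2,255])

```text
t: 12.75
tcp_pos: [0.5787, -0.2895, 0.0763]
eef_rot: [3.142, -0.0, 0.321]
contact_force: [-0.4, 0.4, 1.1]
width: 0.035
finger_force: 61.6
```

```bash
python3 st.py
```

```text
{'t': 12.75, 'tcp_pos': [0.5787, -0.2895, 0.0763], 'eef_rot': [3.1416, -0.0, 0.3215], 'contact_force': [-0.364, 0.3885, 1.0974], 'torque': [0.1102, 0.064, -0.0013], 'width': 0.035} leverz 0.0655
```

Call:
arm_command(deltas=[0,0,0,0,0,-0.02,255,0,0,0,0,0,-0.04,255,0,0,0,0,0,-0.06,255,0,-0.1,0,0,0,-0.08,255,0,-0.1,0,0,0,-0.1,255,0,-0.2,0,0,0,-0.12,255,0,-0.2,0,0,0,-0.14,255,0,-0.2,0,0,0,-0.16,255,0,-0.3,0,0,0,-0.18,255,0,-0.3,0,0,0,-0.2,255])

```text
t: 13.75
tcp_pos: [0.5786, -0.2892, 0.0763]
eef_rot: [-3.141, 0.0, 0.521]
contact_force: [-0.5, 1.4, 2.1]
width: 0.0351
finger_force: 61.7
```

```bash
python3 st.py
```

```text
{'t': 13.75, 'tcp_pos': [0.5786, -0.2892, 0.0763], 'eef_rot': [-3.1415, 0.0, 0.5215], 'contact_force': [-0.5102, 1.3536, 2.0719], 'torque': [0.2958, 0.0649, -0.0496], 'width': 0.0351} leverz 0.0655
```

Call:
arm_command(deltas=[0,0,0,0,0,-0.02,255,0,0,0,0,0,-0.04,255,0,0,0,0,0,-0.06,255,0,0,0,0,0,-0.08,255,0,0,0,0,0,-0.1,255,0,0,0,0,0,-0.12,255,0,0,0,0,0,-0.14,255,0,0,0,0,0,-0.16,255,0,0,0,0,0,-0.18,255,0,0,0,0,0,-0.2,255])

```text
t: 14.75
tcp_pos: [0.578, -0.2894, 0.076]
eef_rot: [-3.141, 0.001, 0.721]
contact_force: [-5.9, -2.5, -2.5]
width: 0.0353
finger_force: 61.3
```

```bash
python3 st.py
```

```text
{'t': 14.75, 'tcp_pos': [0.578, -0.2894, 0.076], 'eef_rot': [-3.1409, 0.0011, 0.721], 'contact_force': [-5.8805, -2.4683, -2.5296], 'torque': [-0.6036, 1.2359, -0.0868], 'width': 0.0353} leverz 0.0652
```

Call:
arm_command(deltas=[-0.2,-0.1,0,0,0,0,255,-0.4,-0.2,0,0,0,0,255,-0.6,-0.2,0,0,0,0.01,255,-0.8,-0.3,0,0,0,0.02,255,-0.8,-0.3,0.5,0,0,0.02,255,-0.8,-0.3,1,0,0,0.02,255,-0.8,-0.3,1.5,0,0,0.02,255,-0.8,-0.3,2,0,0,0.02,255,-0.8,-0.3,2,0,0,0.02,255,-0.8,-0.3,2,0,0,0.02,255])

```text
t: 15.75
tcp_pos: [0.5779, -0.2896, 0.0743]
eef_rot: [3.141, 0.0, 0.7]
contact_force: [-3.0, -3.3, -0.8]
width: 0.035
finger_force: 61.5
```

```bash
python3 st.py
```

```text
{'t': 15.75, 'tcp_pos': [0.5779, -0.2896, 0.0743], 'eef_rot': [3.1414, 0.0, 0.6997], 'contact_force': [-3.0293, -3.2694, -0.7775], 'torque': [-0.7692, 0.625, -0.0647], 'width': 0.035} leverz 0.0635
```

Call:
arm_command(deltas=[-0.2,0,0,0,0,0,255,-0.4,0.1,0,0,0,0,255,-0.6,0.2,0,0,0,0,255,-0.7,0.2,0,0,0,0,255,-0.7,0.2,0.5,0,0,0,255,-0.7,0.2,1,0,0,0,255,-0.7,0.2,1.5,0,0,0,255,-0.7,0.2,2,0,0,0,255,-0.7,0.2,2,0,0,0,255,-0.7,0.2,2,0,0,0,255])

```text
t: 16.75
tcp_pos: [0.5774, -0.2901, 0.0723]
eef_rot: [-3.142, -0.0, 0.7]
contact_force: [0.6, -0.1, -2.5]
width: 0.0354
finger_force: 61.4
```

```bash
python3 st.py
```

```text
{'t': 16.75, 'tcp_pos': [0.5774, -0.2901, 0.0723], 'eef_rot': [-3.1415, -0.0001, 0.6998], 'contact_force': [0.5946, -0.1104, -2.5322], 'torque': [0.054, 0.0253, 0.0248], 'width': 0.0354} leverz 0.0615
```

Call:
arm_command(deltas=[0,0,1.2,0,0,0,255,0,0,2.4,0,0,0,255,0,0,3.6,0,0,0,255,0,0,4.8,0,0,0,255,0,0,6,0,0,0,255,0,0,7.2,0,0,0,255,0,0,8.4,0,0,0,255,0,0,9.2,0,0,0,255,0,0,9.5,0,0,0,255,0,0,9.5,0,0,0,255])

```text
t: 17.75
tcp_pos: [0.5774, -0.2901, 0.0627]
eef_rot: [-3.141, 0.0, 0.7]
contact_force: [-0.4, 0.6, -3.1]
width: 0.035
finger_force: 61.4
```

```bash
python3 st.py
```

```text
{'t': 17.75, 'tcp_pos': [0.5774, -0.2901, 0.0627], 'eef_rot': [-3.1415, 0.0, 0.6998], 'contact_force': [-0.3898, 0.5983, -3.0573], 'torque': [0.1494, 0.0187, -0.0391], 'width': 0.035} leverz 0.0519
```

Call:
arm_command(deltas=[0,0,0.2,0,0,0,255,0,0,0.4,0,0,0,255,0,0,0.6,0,0,0,255,0,0,0.8,0,0,0,255,0,0,1,0,0,0,255,0,0,1.2,0,0,0,255,0,0,1.4,0,0,0,255,0,0,1.4,0,0,0,255,0,0,1.4,0,0,0,255,0,0,1.4,0,0,0,255])

```text
t: 18.75
tcp_pos: [0.5774, -0.2901, 0.0614]
eef_rot: [-3.142, 0.0, 0.7]
contact_force: [-0.4, 0.4, -3.1]
width: 0.0349
finger_force: 61.4
```

```bash
python3 st.py
```

```text
{'t': 18.75, 'tcp_pos': [0.5774, -0.2901, 0.0614], 'eef_rot': [-3.1415, 0.0, 0.6998], 'contact_force': [-0.3824, 0.3878, -3.1058], 'torque': [0.0997, 0.1027, -0.0399], 'width': 0.0349} leverz 0.0506
```

Call:
arm_command(deltas=[0,0,0.1,0,0,0,255,0,0,0.2,0,0,0,255,0,0,0.3,0,0,0,255,0,0,0.4,0,0,0,255,0,0,0.5,0,0,0,255,0,0,0.6,0,0,0,255,0,0,0.6,0,0,0,255,0,0,0.6,0,0,0,255,0,0,0.6,0,0,0,255,0,0,0.6,0,0,0,255])

```text
t: 19.75
tcp_pos: [0.5774, -0.2901, 0.0609]
eef_rot: [3.142, -0.0, 0.7]
contact_force: [-1.2, 1.7, 0.0]
width: 0.0353
finger_force: 61.4
```

```bash
python3 st.py
```

```text
{'t': 19.75, 'tcp_pos': [0.5774, -0.2901, 0.0609], 'eef_rot': [3.1416, -0.0, 0.6998], 'contact_force': [-1.2392, 1.6546, 0.0368], 'torque': [0.1985, 0.3759, 0.0214], 'width': 0.0353} leverz 0.0501
```

Call:
arm_command(deltas=[0,0,-0.3,0,0,-0.03,255,0,0,-0.3,0,0,-0.06,255,0,-0.1,-0.3,0,0,-0.09,255,0,-0.1,-0.3,0,0,-0.12,255,0,-0.1,-0.3,0,0,-0.15,255,0,-0.2,-0.3,0,0,-0.18,255,0,-0.2,-0.3,0,0,-0.21,255,-0.1,-0.2,-0.3,0,0,-0.24,255,-0.1,-0.2,-0.3,0,0,-0.27,255,-0.1,-0.2,-0.3,0,0,-0.27,255])

```text
t: 20.75
tcp_pos: [0.5771, -0.2899, 0.0609]
eef_rot: [-3.141, -0.0, 0.972]
contact_force: [-0.4, 1.1, -4.4]
width: 0.0353
finger_force: 61.1
```

```bash
python3 st.py
```

```text
{'t': 20.75, 'tcp_pos': [0.5771, -0.2899, 0.0609], 'eef_rot': [-3.1413, -0.0001, 0.9715], 'contact_force': [-0.3562, 1.0721, -4.4118], 'torque': [0.3278, 0.0201, -0.037], 'width': 0.0353} leverz 0.0501
```

Call:
arm_command(deltas=[0,0,0,0,0,-0.03,255,0,0,0,0,0,-0.06,255,0,-0.1,0,0,0,-0.09,255,0,-0.1,0,0,0,-0.12,255,0,-0.1,0,0,0,-0.15,255,0,-0.1,0,0,0,-0.17,255,0,-0.2,0,0,0,-0.19,255,0,-0.2,0,0,0,-0.21,255,0,-0.2,0,0,0,-0.22,255,0,-0.2,0,0,0,-0.22,255])

```text
t: 21.75
tcp_pos: [0.577, -0.2898, 0.061]
eef_rot: [-3.141, -0.0, 1.19]
contact_force: [-1.1, 2.9, -6.2]
width: 0.035
finger_force: 61.0
```

```bash
python3 st.py
```

```text
{'t': 21.75, 'tcp_pos': [0.577, -0.2898, 0.061], 'eef_rot': [-3.1414, -0.0, 1.1902], 'contact_force': [-1.1006, 2.8654, -6.2214], 'torque': [0.6213, 0.201, -0.0906], 'width': 0.035} leverz 0.0502
```

Call:
arm_command(deltas=[0.1,0,0,0,0,-0.01,255,0.2,0,0,0,0,-0.02,255,0.3,-0.1,0,0,0,-0.03,255,0.3,-0.1,0,0,0,-0.04,255,0.3,-0.1,0,0,0,-0.05,255,0.3,-0.1,0,0,0,-0.06,255,0.3,-0.1,0,0,0,-0.06,255,0.3,-0.1,0,0,0,-0.06,255,0.3,-0.1,0,0,0,-0.06,255,0.3,-0.1,0,0,0,-0.06,255])

```text
t: 22.75
tcp_pos: [0.577, -0.2896, 0.0611]
eef_rot: [-3.142, 0.0, 1.25]
contact_force: [-3.4, 0.2, -6.5]
width: 0.0352
finger_force: 60.9
```

```bash
python3 st.py
```

```text
{'t': 22.75, 'tcp_pos': [0.577, -0.2896, 0.0611], 'eef_rot': [-3.1415, 0.0001, 1.2497], 'contact_force': [-3.3982, 0.2312, -6.5486], 'torque': [0.1052, 0.7255, -0.0849], 'width': 0.0352} leverz 0.0503
```

Call:
arm_command(deltas=[0,-0.1,0,0,0,-0.01,255,0,-0.2,0,0,0,-0.02,255,-0.1,-0.3,0,0,0,-0.03,255,-0.1,-0.3,0.1,0,0,-0.03,255,-0.1,-0.3,0.2,0,0,-0.03,255,-0.1,-0.3,0.2,0,0,-0.03,255,-0.1,-0.3,0.2,0,0,-0.03,255,-0.1,-0.3,0.2,0,0,-0.03,255,-0.1,-0.3,0.2,0,0,-0.03,255,-0.1,-0.3,0.2,0,0,-0.03,255])

```text
t: 23.75
tcp_pos: [0.5769, -0.2896, 0.0611]
eef_rot: [3.141, 0.0, 1.28]
contact_force: [-1.1, -0.1, -4.1]
width: 0.0352
finger_force: 61.0
```

```bash
python3 st.py
```

```text
{'t': 23.75, 'tcp_pos': [0.5769, -0.2896, 0.0611], 'eef_rot': [3.1413, 0.0, 1.2798], 'contact_force': [-1.0681, -0.0565, -4.0575], 'torque': [0.1243, 0.3053, -0.034], 'width': 0.0352} leverz 0.0503
```

Call:
arm_command(deltas=[0,0,0,0,0,0,200,0,0,0,0,0,0,100,0,0,0,0,0,0,0,0,0,0,0,0,0,0,0,0,0,0,0,0,0,0,0,0,0,0,0,0,0,0,0,0,0,0,0,0,0,0,0,0,0,0,0,0,0,0,0,0,0,0,0,0,0,0,0,0])

```text
t: 24.75
tcp_pos: [0.5768, -0.2896, 0.0609]
eef_rot: [3.142, 0.0, 1.28]
contact_force: [0.3, -0.9, -0.1]
width: 0.0852
finger_force: 0.0
```

Call:
arm_command(deltas=[0,0,-6,0,0,0,0,0,0,-16,0,0,0,0,0,0,-30,0,0,0,0,0,0,-50,0,0,0,0,0,0,-75,0,0,0,0,0,0,-100,0,0,0,0,0,0,-125,0,0,0,0,0,0,-150,0,0,0,0,0,0,-150,0,0,0,0,0,0,-150,0,0,0,0])

```text
t: 25.75
tcp_pos: [0.5771, -0.2897, 0.2118]
eef_rot: [3.14, 0.0, 1.28]
contact_force: [0.1, -0.3, -0.7]
width: 0.0852
finger_force: 0.0
```

Run:
```python
from cur import *
s=bot.get_state();print(s["tcp_pos"],s["contact_force"],s["width"])
ims=[]
for n,off in(("scene",(250,160)),("top",(220,150))):
    c=bot.capture(n)
    im=cv2.resize(c["pixels"][off[1]:off[1]+120,off[0]:off[0]+120],(480,480),interpolation=cv2.INTER_CUBIC)[:,:400]
    for q in place(LEVER,.577,-.290,-1.878,.05):
        cv2.polylines(im,[cv2.convexHull(((proj(c,q)+.5-off)*4).astype(np.int32))],True,(0,0,255),1)
    ims.append(im)
cv2.imwrite("pics/end.png",np.hstack(ims))
```

```text
[ 0.5770646  -0.28973911  0.21180359] [ 0.10687455 -0.33323268 -0.69161556] 0.0852039057097739
```

View pics/end.png

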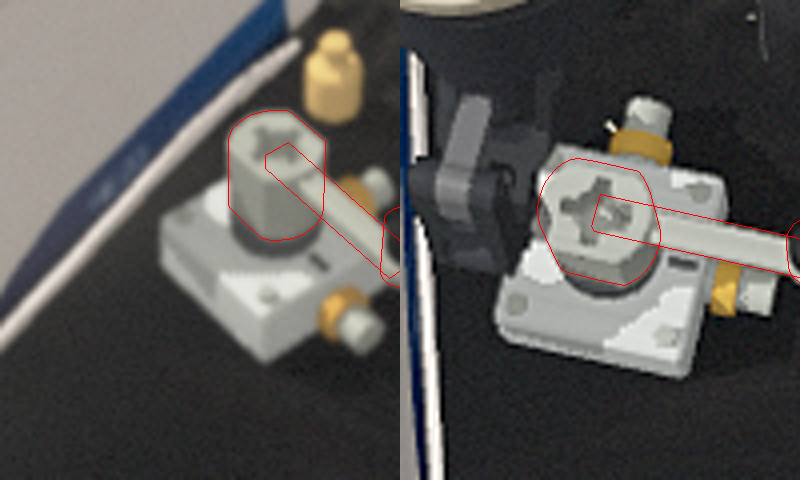

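```bash
python3 -c "
from cell import bot
print(bot.job_done())"
```

```text
the job is handed in; nothing more can be done
None
```

The lever is fitted and home on the collar, turned counter-clockwise to line up with the side outlet and released. The angle at the stop was set by measurement rather than by feeling the spindle hit it. The job was handed in at about 26 s; no pass/fail result came back.

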